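# Draw up the pots with the straightedge

### The job

Pick up the metal straightedge by its wooden grip and use it to push the three squat copper-brown pots straight away from the robot, all together, until they stand in one line along its edge and the pot that was farthest away has been pushed on by about 5 cm. Then leave the straightedge standing there against them. Touch the pots only with the straightedge and tip none of them.

Things in the scene. Friction and masses are not known exactly. Their poses are not given: they have to be found in the camera images.
- straightedge: Upside-down-T metal straightedge, 0.35 kg, upright between robot and pots, lying roughly left-right. Foot 136 (x) x 40 (y) x 10 mm high: its two long sides, 20 mm off the middle, are the pushing edges. On a web 96 x 8 mm sits a wooden grip 84 (x) x 18 (y) mm, 52 to 86 mm above the underside, pinched across its 18 mm. Origin: centre of underside, z up. Alike on both sides.
- pot_left: Squat turned copper-brown pot with fixed lid and small knob, 34 mm diameter, 38 mm high, about 0.05 kg; the left one of the three as the robot sees them. Origin: centre of its underside, z up. (A slimmer, taller brass pot, 30 x 44 mm, and a large jar stand elsewhere and are not wanted.)
- pot_mid: The same kind of pot, the middle one from left to right. The three stand about 39 mm apart in y, so that they fit side by side along the straightedge's 136 mm, but are staggered in x by up to 60 mm. Origin: centre of its underside, z up.
- pot_right: The same kind of pot, the right one of the three. Origin: centre of its underside, z up.
Not all that is in view belongs to the job. Leave any purple or red look-alike of the pot_mid alone.

How it is judged:
By the outcome, as a careful person would: the job done as asked, in the order asked, and still so for the second after the job is handed in, with the robot touching nothing.
It also fails if it takes over 29 s, if anything falls off the work surface, if the arm or the gripper's body presses on something with over 40 N, if the wrist force passes 120 N, or if a joint passes its speed limit or range.

### The arm

A 6-joint arm with a two-finger parallel gripper is mounted at the origin on a cart in front of the work surface, level with it; the furniture and walls round the work are solid. World frame = base frame: x ahead of the robot, y to its left, z up, the work surface at z = 0. Lengths are in m, angles in rad, forces in N, time in s.
With the tool pointing down it reaches from about 0.375 to 0.9 m from the base axis. Payload 3.1 kg.
Tool frame: the origin (TCP) lies midway between the tips of the shut fingers; the grasp point (between the pads) lies 19 mm behind it; z points along the fingers, y is the line along which they close (so a half turn about z gives the same grasp; the last joint's range is limited). The gripper opens to 85 mm and grips with 20 to 120 N. Pads are 22 mm wide; open, the fingers measure 114 mm over their backs; the gripper's body (76 mm by 85 mm) begins 54 mm behind the grasp point. The pads swing forward as they close: fully open they stand 13 mm farther back than shut.
Start: joints at [0.97, 0.527, 1.433, -0, 1.181, -0.178], TCP at [0.256, 0.57, 0.231] pointing down, gripper open.
Joint ranges: [-3.08, 3.08], [-0.75, 2.2], [0.22, 2.44], [-1.43, 4.57], [0, 2.65], [-2.85, 2.85]. Speed limits (rad/s): [2.79, 2.79, 3.14, 3.14, 3.14, 3.14].

### API

Orientations are given as a unit quaternion [x, y, z, w].
In Python, from station import manip gives the robot as it stands.
- The arm moves only by the tool step_arm, never from a script. Its argument "targets" is text: rows parted by semicolons, each of 4 numbers parted by spaces: the shift along the tool's x, y, z in mm, then the turn about the tool's z in degrees. A call has 1 to 12 rows; each row is the pose to reach, as a shift and turn from the pose commanded when the call began, along the tool's axes at that moment; what a row does not reach only later rows make up. A row lasts 1/10 s, in which the tool goes at most 50 mm and 8.59 degrees, less where a joint would pass 70% of its speed; a pose out of reach is approached as far as the arm can. A call with a gripper value outside its range is refused whole. "gripper" is the closure, from 0 (fully open) to 1 (shut), set as the call begins (left out, the last holds). The fingers move at their own pace and stop on an object; "squeeze" is the grip in N (left out, the last holds). Time passes only in rows, so rows that repeat a pose let the fingers close. It gives the time, the measured TCP pose, the force, the opening and the grip force at its end, in the units of the state.
- manip.sense(): the state, without advancing time (a new reading comes with each control period).
- manip.snapshot(name): name is "scene" or "top"; returns the picture (400x640x3 uint8, red, green, blue); there is no depth.
- manip.get_calibration(name): a dict with "fov_y" (degrees; the focal length in pixels is half the picture's height over the tangent of half this angle, whatever the lens; pixels are square), "cx", "cy" (the principal point, pixels), "extrinsics" (4x4, takes a point from camera to world coordinates). Camera axes: x right, y down, z forward; pixel columns grow to the right and rows downward; lengths in m; the calibration is good to about 2 mm. A picture is of the moment at which its call begins. get_calibration takes no time and is no camera call.
- manip.sign_off(): hands the job in; it is judged then, once.
Trained networks look in the newest picture that a camera, given by its name, has taken for a name from the list of things; names that differ only in an ending like _2 or _b are one class to them, and where a whole thing is asked for, a point or a joint stands for the part that bears it (a point fixed in the world has none). Each returns a list of dicts, best first, with "p" (0 to 1); they miss things now and then, are a little off and sometimes report something else, mostly with a low value. They report only what shows in the picture. A call takes as long as a camera call. They do not tell look-alikes from the thing itself.
- manip.recognise(camera, query): "position" ([column, row] in pixels, amid what is visible of it).
- manip.masks_of(camera, query): "pixels" (400x640 bool, what is visible of it) and "position" ([column, row] in pixels, amid what is visible of it).
- manip.mark_of(camera, query): "position" ([column, row] in pixels: a listed point, or the origin of a listed thing).
The state is a dict: "t": time; "q": joint angles; "qd": joint speeds; "tau": joint torques, N m; "tcp_pos": TCP position; "tool_rot": TCP orientation; "force": force on the tool from outside, world axes, zero at the start; "ft_torque": the same for the moment, N m; "finger_gap": opening from 0.0 (shut) to 1.0 (fully open); "gripper_force": force on a finger pad.
Only numpy, scipy, OpenCV 4.12 (cv2) and the standard library are available. Lean on these libraries where they do the work, as an engineer would, in place of code of your own. Each camera call takes 0.05 s, during which the arm holds its last target. There are 200 camera calls.

## Working session

There is one attempt and no reset: what is moved stays moved. The work goes in short steps, Python scripts to look and compute and a tool call to move; the robot and the scene stay as the last step left them, time stands still between calls to the robot, and variables do not carry over. Pictures are saved under pics/ and viewed, at most 10 in all, crops included, and the job is handed in when it is done.

Besides the shell and the picture viewer there is one more tool, called after "Emit:" by a JSON object that holds its "name" and its "arguments". step_arm: Moves the arm, as the interface text tells. Its arguments: {"type":"object","properties":{"targets":{"type":"string"},"gripper":{"type":"number"},"squeeze":{"type":"number"}},"required":["targets"]}

```bash
mkdir -p pics; cat > h.py <<'E'
import numpy as np, cv2
from station import manip
def ray(c,uv):
    k=manip.get_calibration(c); f=200/np.tan(np.radians(k["fov_y"])/2)
    E=np.array(k["extrinsics"]); d=E[:3,:3]@np.array([(uv[0]-k["cx"])/f,(uv[1]-k["cy"])/f,1]); return E[:3,3],d
def w(c,uv,z=0.):
    o,d=ray(c,uv); return o+d*(z-o[2])/d[2]
def proj(c,p):
    k=manip.get_calibration(c); f=200/np.tan(np.radians(k["fov_y"])/2)
    E=np.array(k["extrinsics"]); q=E[:3,:3].T@(np.array(p)-E[:3,3]); return np.array([q[0]/q[2]*f+k["cx"],q[1]/q[2]*f+k["cy"]])
E
python3 - <<'E'
from h import *
np.set_printoptions(precision=4,suppress=True)
ims=[]
for c in("scene","top"):
    im=manip.snapshot(c); cv2.imwrite(f"pics/{c}0.png",im[:,:,::-1]); print(c,ray(c,(320,200)), manip.get_calibration(c)["fov_y"])
    for q in("straightedge","pot_mid"):
        for r in manip.mark_of(c,q): print(c,q,round(r["p"],2),np.round(r["position"],1),w(c,r["position"]))
    for r in manip.masks_of(c,"straightedge"):
        m=r["pixels"]; print("mask",r["p"],m.sum(),cv2.minAreaRect(np.argwhere(m)[:,::-1].astype(np.float32)))
s=manip.sense(); print(s["t"],s["tcp_pos"],s["tool_rot"])
E
```

```text
scene (array([-0.079 , -0.0103,  0.5728]), array([ 0.7075,  0.3398, -0.6197])) 47.882083711444004
scene straightedge 0.88 [305.  258.4] [0.4141 0.2537 0.    ]
scene pot_mid 0.9 [250.5 223.4] [0.4488 0.3902 0.    ]
scene pot_mid 0.8 [377.3 230.2] [0.5422 0.1663 0.    ]
scene pot_mid 0.78 [311.5 214.5] [0.526  0.2983 0.    ]
scene pot_mid 0.56 [383.2 200.1] [0.6346 0.1881 0.    ]
mask 0.83 2986 ((307.1961669921875, 243.86099243164062), (78.509765625, 47.597511291503906), 14.574214935302734)
top (array([0.3553, 0.28  , 0.8596]), array([ 0.1851,  0.0106, -0.9827])) 54.16207396279754
top straightedge 0.68 [333.2 247.6] [0.4124 0.2574 0.    ]
top pot_mid 0.73 [317.2 198.3] [0.5209 0.2957 0.    ]
top pot_mid 0.73 [368.1 148.9] [0.6397 0.1825 0.    ]
top pot_mid 0.67 [372.7 192.1] [0.5387 0.1716 0.    ]
top pot_mid 0.63 [270.4 228.4] [0.4504 0.3968 0.    ]
mask 0.94 1157 ((334.67071533203125, 247.53660583496094), (19.325519561767578, 63.49813461303711), 83.6598129272461)
0.4 [0.2564 0.5699 0.2312] [ 0.2098  0.9777 -0.0001 -0.0001]
```

View pics/top0.png

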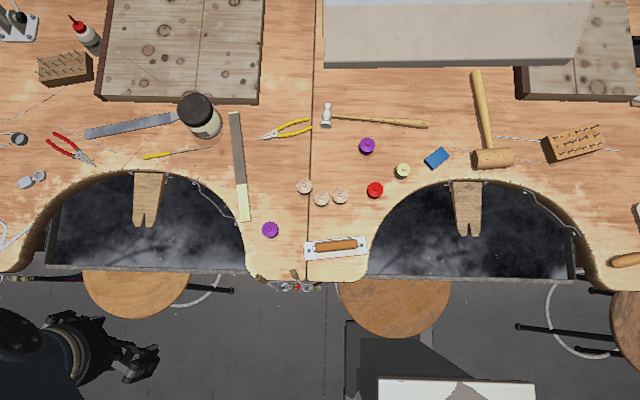

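View pics/scene0.png

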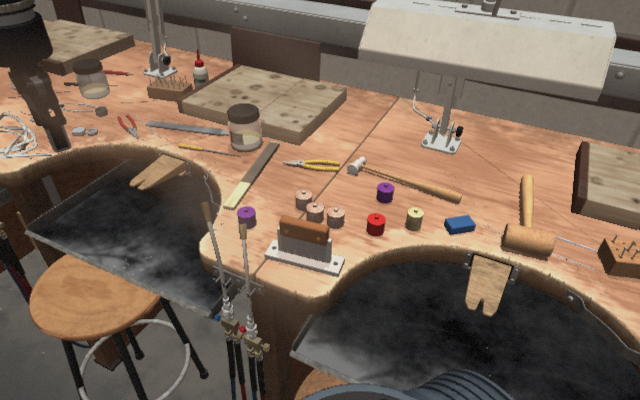

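The top view shows the straightedge at about (336,247) and the three copper-brown pots at (304,186), (321,198) and (340,195). Look-alikes are purple pots at (270,229) and (367,145), a red pot at (375,190), and the brass pot at (403,170). I choose the copper three and will check them in a close crop.

```bash
python3 - <<'E'
from h import *
np.set_printoptions(precision=4,suppress=True)
im=cv2.imread("pics/top0.png"); s=cv2.imread("pics/scene0.png")
a=cv2.resize(im[170:270,285:385],None,fx=4,fy=4,interpolation=cv2.INTER_CUBIC)
b=cv2.resize(s[180:280,260:360],None,fx=4,fy=4,interpolation=cv2.INTER_CUBIC)
cv2.imwrite("pics/crop0.png",np.hstack([a,b]))
for c in("top","scene"):
  for q in("pot_left","pot_mid","pot_right"):
    for r in manip.mark_of(c,q): print(c,q,round(r["p"],2),np.round(r["position"],1),w(c,r["position"]))
  for r in manip.masks_of(c,"pot_right"): print(" mask",round(r["p"],2),r["position"],r["pixels"].sum())
# torch tips
for uv in((207,205),(242,225)):
  o,d=ray("scene",uv); print("torch", [o+d*(x-o[0])/d[0] for x in(.3,.34)])
print("nadir",proj("top",[.355,.28,0]))
E
```

```text
top pot_left 0.46 [304.6 186.4] [0.5474 0.3249 0.    ]
top pot_mid 0.73 [317.2 198.3] [0.5209 0.2957 0.    ]
top pot_mid 0.73 [368.1 148.9] [0.6397 0.1825 0.    ]
top pot_mid 0.67 [372.7 192.1] [0.5387 0.1716 0.    ]
top pot_mid 0.63 [270.4 228.4] [0.4504 0.3968 0.    ]
top pot_right 0.78 [339.9 198.6] [0.5217 0.2449 0.    ]
 mask 0.66 [338.5, 194.1] 228
scene pot_left 0.67 [304.1 206.3] [0.542  0.3232 0.    ]
scene pot_mid 0.9 [250.5 223.4] [0.4488 0.3902 0.    ]
scene pot_mid 0.8 [377.3 230.2] [0.5422 0.1663 0.    ]
scene pot_mid 0.78 [311.5 214.5] [0.526  0.2983 0.    ]
scene pot_mid 0.56 [383.2 200.1] [0.6346 0.1881 0.    ]
scene pot_right 0.73 [333.7 224.8] [0.5183 0.2464 0.    ]
 mask 0.66 [332.4, 216.8] 325
torch [array([0.3   , 0.3501, 0.1671]), array([0.34  , 0.3881, 0.1243])]
torch [array([0.3   , 0.2922, 0.1525]), array([0.34  , 0.3241, 0.1082])]
nadir [322.1054 274.0989]
```

View pics/crop0.png

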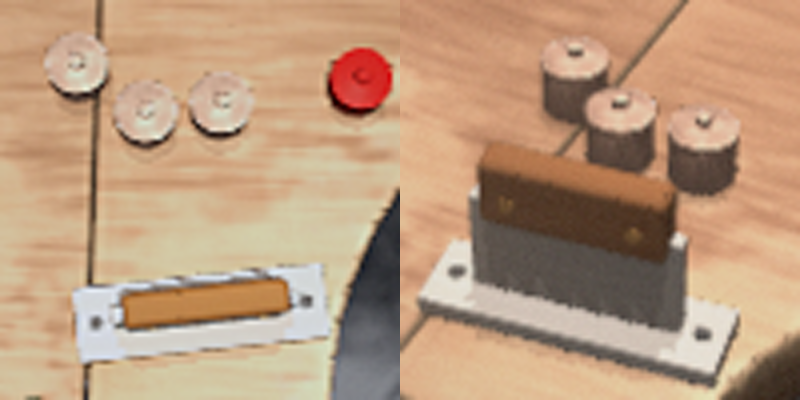

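The crop confirms the three copper pots with knobs at crop (76,62), (145,110) and (224,99). The straightedge foot corners are at (75,290), (322,264), (330,332) and (82,362), and it is tilted a few degrees.

```bash
python3 - <<'E'
from h import *
np.set_printoptions(precision=4,suppress=True)
g=lambda u,v:((u+.5)/4-.5+285,(v+.5)/4-.5+170)
h=lambda u,v:((u-400+.5)/4-.5+260,(v+.5)/4-.5+180)
for n,t,s in(("L",(76,62),(575,52)),("M",(145,110),(621,103)),("R",(224,99),(704,120))): print(n,w("top",g(*t),.037),w("scene",h(*s),.037))
F=[w("top",g(*p),.01) for p in((75,290),(322,264),(330,332),(82,362))]
G=[w("top",g(*p),.086) for p in((122,293),(288,278),(290,312),(125,330))]
S=[w("scene",h(*p),.01) for p in((419,300),(716,372),(740,318),(455,238))]
for n,C in(("foot",F),("grip",G),("scene foot",S)):
  C=np.array(C); print(n,C.mean(0)); 
  for a,b in((0,1),(1,2),(2,3),(3,0)): d=C[b]-C[a]; print("  ",np.linalg.norm(d),np.degrees(np.arctan2(d[1],d[0])))
from scipy.spatial.transform import Rotation as R
s=manip.sense(); T=R.from_quat(s["tool_rot"]).as_matrix(); print(T, s["tcp_pos"])
o1,d1=ray("scene",(242,225));
for uv in((293,270),(297,272)):
  o2,d2=ray("top",uv); A=np.c_[d1,-d2]; k=np.linalg.lstsq(A,o2-o1,rcond=None)[0]; print(o1+d1*k[0],o2+d2*k[1])
E
```

```text
L [0.5419 0.3252 0.037 ] [0.5387 0.3228 0.037 ]
M [0.5166 0.2872 0.037 ] [0.5137 0.2849 0.037 ]
R [0.5238 0.2451 0.037 ] [0.5202 0.2447 0.037 ]
foot [0.4119 0.2533 0.01  ]
   0.13461402753213542 -82.35455328559603
   0.03671525915036956 -172.88096772168063
   0.13422370050580792 98.47811293024151
   0.03866434100314606 7.74499645468799
grip [0.4111 0.2539 0.086 ]
   0.08216619194045863 -83.20219915793695
   0.016667167423535377 -175.9858472641448
   0.0814673523121012 97.83173322142831
   0.01811780354299697 6.489995176801585
scene foot [0.4102 0.2525 0.01  ]
   0.13440168381184353 -81.18852392488772
   0.03346534321034525 6.367909021724345
   0.136036392333069 95.46192920059018
   0.04138316325243247 -171.22243680305928
[[-0.9119  0.4103  0.    ]
 [ 0.4103  0.9119  0.0001]
 [ 0.      0.0001 -1.    ]] [0.2564 0.57   0.2314]
[0.3592 0.3395 0.0869] [0.3612 0.3367 0.0867]
[0.3531 0.3346 0.0937] [0.3576 0.3284 0.0933]
```

Emit:
{"name": "step_arm", "arguments": {"targets": "-27 -23 0 6;-54 -45 0 12;-81 -68 0 18;-108 -90 0 24;-135 -113 0 30;-163 -135 0 36;-190 -158 0 42;-217 -181 0 48;-244 -203 0 54;-271 -226 0 58.5;-271 -226 20 58.5;-271 -226 40 58.5", "gripper": 0}}

```text
t: 2.0
tcp_pos: [0.4124, 0.2518, 0.1917]
tool_rot: [0.662, 0.75, 0.001, 0.001]
force: [0.2, -0.2, -0.1]
finger_gap: 0.999
gripper_force: 0.0
```

```bash
python3 - <<'E'
from h import *
from scipy.spatial.transform import Rotation as R
s=manip.sense(); print(s["tcp_pos"],R.from_quat(s["tool_rot"]).as_matrix().round(3),s["q"])
im=manip.snapshot("scene"); cv2.imwrite("pics/s1.png",cv2.resize(im[120:300,200:440,::-1],None,fx=3,fy=3))
E
```

```text
[0.41235905 0.2517602  0.19169379] [[-0.124  0.992  0.003]
 [ 0.992  0.124  0.001]
 [ 0.001  0.003 -1.   ]] [3.16303129e-01 3.96332582e-01 1.82587760e+00 1.87180363e-05
 9.16304157e-01 1.92206744e-01]
```

View pics/s1.png

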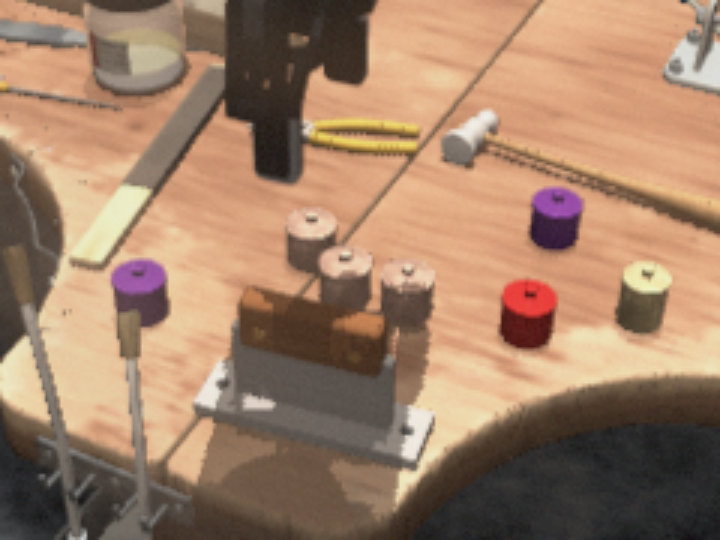

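The picture shows the open gripper above the straightedge grip, with the torch tips clear to the left. I'll descend and close.

Emit:
{"name": "step_arm", "arguments": {"targets": "0 0 25 0;0 0 50 0;0 0 75 0;0 0 100 0;0 0 120 0;0 0 132 0;0 0 139 0;0 0 139 0;0 0 139 0"}}

```text
t: 2.95
tcp_pos: [0.4113, 0.2529, 0.0529]
tool_rot: [0.661, 0.751, 0.001, 0.0]
force: [0.2, -0.0, 0.8]
finger_gap: 0.998
gripper_force: 0.0
```

Emit:
{"name": "step_arm", "arguments": {"targets": "0 0 0 0;0 0 0 0;0 0 0 0;0 0 0 0;0 0 0 0;0 0 0 0;0 0 0 0;0 0 0 0;0 0 0 0;0 0 0 0", "gripper": 1, "squeeze": 60}}

```text
t: 3.95
tcp_pos: [0.4111, 0.2528, 0.0524]
tool_rot: [0.661, 0.751, 0.0, 0.0]
force: [1.6, -0.7, 1.4]
finger_gap: 0.203
gripper_force: 63.0
```

Emit:
{"name": "step_arm", "arguments": {"targets": "0 0 -6 0;0 0 -12 0;7 8 -12 2;14 17 -12 4;21 25 -12 6;27.5 33.5 -12 7.2;27.5 33.5 -12 7.2;27.5 33.5 -12 7.2"}}

```text
t: 4.75
tcp_pos: [0.44, 0.284, 0.0642]
tool_rot: [0.706, 0.708, -0.001, -0.0]
force: [0.1, -0.2, -3.0]
finger_gap: 0.201
gripper_force: 62.1
```

```bash
python3 - <<'E'
from h import *
from scipy.spatial.transform import Rotation as R
s=manip.sense(); print(s["tcp_pos"],R.from_quat(s["tool_rot"]).as_matrix().round(3),s["force"],s["finger_gap"])
im=manip.snapshot("scene"); im2=manip.snapshot("top")
a=cv2.resize(im[170:290,250:380,::-1],(400,400),interpolation=2); b=cv2.resize(im2[160:260,285:385,::-1],(400,400),interpolation=2)
cv2.imwrite("pics/s2.png",np.hstack([b,a]))
E
```

```text
[0.43997593 0.28400572 0.06420147] [[-0.002  1.    -0.001]
 [ 1.     0.002 -0.001]
 [-0.001 -0.001 -1.   ]] [ 0.08795548 -0.18641029 -3.00928183] 0.20086288972429947
```

View pics/s2.png

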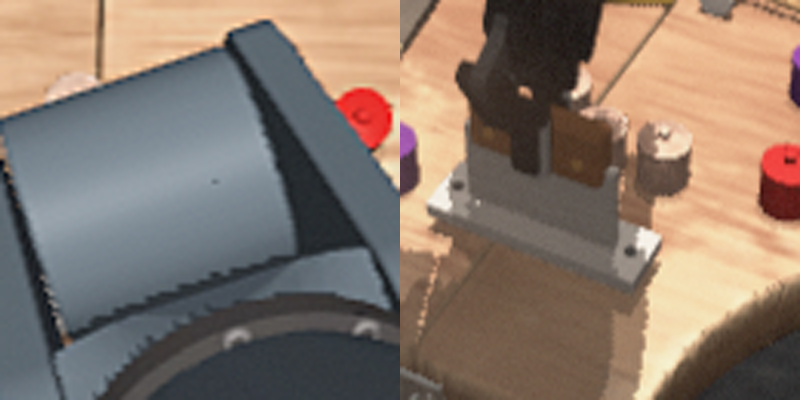

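Emit:
{"name": "step_arm", "arguments": {"targets": "0 0 5 0;0 0 9 0;0 0 11.5 0;0 0 11.5 0;0 8 11.5 0;0 16 11.5 0;0 24 11.5 0;0 30 11.5 0;0 34 11.5 0;0 38 11.5 0;0 42 11.5 0;0 46 11.5 0"}}

```text
t: 6.05
tcp_pos: [0.4864, 0.2842, 0.0527]
tool_rot: [0.707, 0.708, -0.0, -0.0]
force: [0.1, 0.5, -3.1]
finger_gap: 0.197
gripper_force: 62.3
```

Emit:
{"name": "step_arm", "arguments": {"targets": "0 4 0 0;0 8 0 0;0 12 0 0;0 16 0 0;0 20 0 0;0 24 0 0;0 28 0 0;0 32 0 0;0 36 0 0;0 39 0 0;0 41 0 0;0 42 0 0"}}

```text
t: 7.25
tcp_pos: [0.5287, 0.2843, 0.0528]
tool_rot: [0.707, 0.708, -0.0, -0.0]
force: [-1.4, -0.1, -3.1]
finger_gap: 0.205
gripper_force: 62.4
```

```bash
python3 - <<'E'
from h import *
from scipy.spatial.transform import Rotation as R
s=manip.sense(); print(s["tcp_pos"],R.from_quat(s["tool_rot"]).as_matrix().round(3),s["force"],s["finger_gap"])
im=manip.snapshot("scene"); im2=manip.snapshot("top")
a=cv2.resize(im[140:260,270:400,::-1],(400,400),interpolation=2); b=cv2.resize(im2[130:230,275:375,::-1],(400,400),interpolation=2)
cv2.imwrite("pics/s3.png",np.hstack([b,a]))
E
```

```text
[0.52872921 0.28428605 0.0527789 ] [[-0.001  1.    -0.   ]
 [ 1.     0.001 -0.   ]
 [-0.    -0.    -1.   ]] [-1.37116397 -0.05841633 -3.11382258] 0.20529152858154207
```

View pics/s3.png

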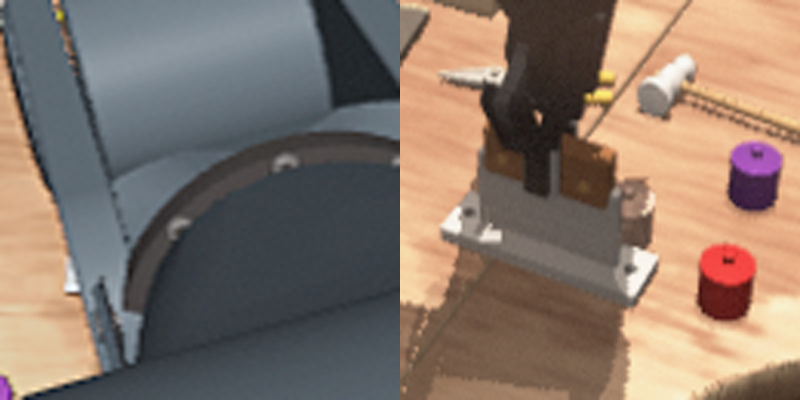

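Emit:
{"name": "step_arm", "arguments": {"targets": "0 4 0 0;0 8 0 0;0 12 0 0;0 16 0 0;0 19 0 0;0 21.5 0 0;0 23.5 0 0;0 24.5 0 0;0 24.5 0.5 0;0 24.5 0.8 0;0 24.5 0.8 0"}}

```text
t: 8.45
tcp_pos: [0.5534, 0.2844, 0.0525]
tool_rot: [0.707, 0.708, 0.0, 0.0]
force: [-1.2, -0.5, 1.3]
finger_gap: 0.201
gripper_force: 62.9
```

```bash
python3 - <<'E'
from h import *
np.set_printoptions(precision=4,suppress=True)
s=manip.sense(); print(s["t"],s["tcp_pos"],s["force"])
im=manip.snapshot("scene"); im2=manip.snapshot("top")
a=cv2.resize(im[130:250,280:410,::-1],(780,600),interpolation=2)
cv2.imwrite("pics/s4.png",a)
for q in("pot_left","pot_mid","pot_right"):
    for r in manip.mark_of("scene",q): print(q,round(r["p"],2),np.round(r["position"],1),w("scene",r["position"]))
E
```

```text
8.45 [0.5534 0.2844 0.0525] [-1.1512 -0.5082  1.3022]
pot_mid 0.87 [375.1 230.1] [0.5405 0.1701 0.    ]
pot_mid 0.67 [247.3 223.1] [0.4468 0.3961 0.    ]
pot_mid 0.64 [383. 200.] [0.6347 0.1886 0.    ]
pot_right 0.75 [343.4 203.2] [0.5875 0.2568 0.    ]
```

View pics/s4.png

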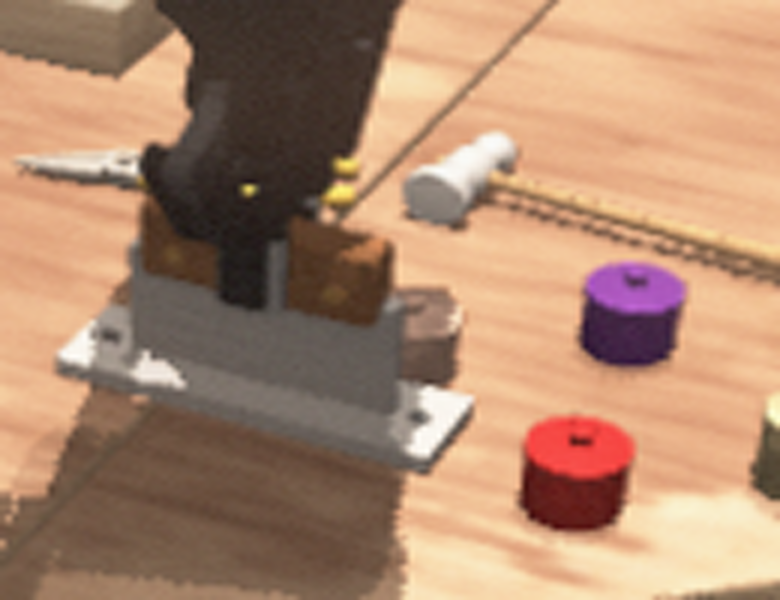

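Emit:
{"name": "step_arm", "arguments": {"targets": "0 0 0 0;0 0 0 0;0 0 0 0;0 0 0 0;0 0 0 0", "gripper": 0.4}}

```text
t: 9.2
tcp_pos: [0.5531, 0.2844, 0.0519]
tool_rot: [0.707, 0.708, 0.0, 0.0]
force: [0.7, -0.9, 0.7]
finger_gap: 0.599
gripper_force: 0.0
```

Emit:
{"name": "step_arm", "arguments": {"targets": "0 0 -6 0;0 0 -15 0;0 0 -30 0;0 0 -50 0;0 0 -75 0;0 0 -100 0;0 -30 -125 0;0 -60 -135 0;0 -95 -140 0;0 -130 -140 0;0 -130 -140 0"}}

```text
t: 10.3
tcp_pos: [0.4173, 0.2836, 0.1932]
tool_rot: [0.706, 0.708, -0.002, -0.001]
force: [0.1, 0.3, 0.3]
finger_gap: 0.599
gripper_force: 0.0
```

```bash
python3 - <<'E'
from h import *
np.set_printoptions(precision=4,suppress=True)
s=manip.sense(); print(s["t"],s["tcp_pos"],s["force"],s["finger_gap"])
im=manip.snapshot("scene"); im2=manip.snapshot("top")
a=cv2.resize(im[140:240,290:390,::-1],(400,400),interpolation=2); b=cv2.resize(im2[130:230,275:375,::-1],(400,400),interpolation=2)
cv2.imwrite("pics/s5.png",np.hstack([b,a]))
for c in("scene","top"):
  for q in("straightedge","pot_left","pot_mid","pot_right"):
    for r in manip.mark_of(c,q): print(c,q,round(r["p"],2),np.round(r["position"],1),w(c,r["position"]))
E
```

```text
10.3 [0.4173 0.2836 0.1932] [0.1498 0.2501 0.3431] 0.5994967621156612
scene straightedge 0.63 [326.7 206.6] [0.562  0.2823 0.    ]
scene pot_mid 0.77 [249.6 224.9] [0.4444 0.3893 0.    ]
scene pot_mid 0.7 [375.2 234. ] [0.5303 0.166  0.    ]
scene pot_mid 0.54 [381.5 200.9] [0.6305 0.1903 0.    ]
scene pot_right 0.62 [341.4 203.3] [0.5854 0.2603 0.    ]
top pot_left 0.52 [302.6 166.2] [0.5944 0.3312 0.    ]
top pot_mid 0.6 [364.6 148.3] [0.6409 0.1905 0.    ]
top pot_mid 0.41 [320.6 167.9] [0.5915 0.2902 0.    ]
```

View pics/s5.png

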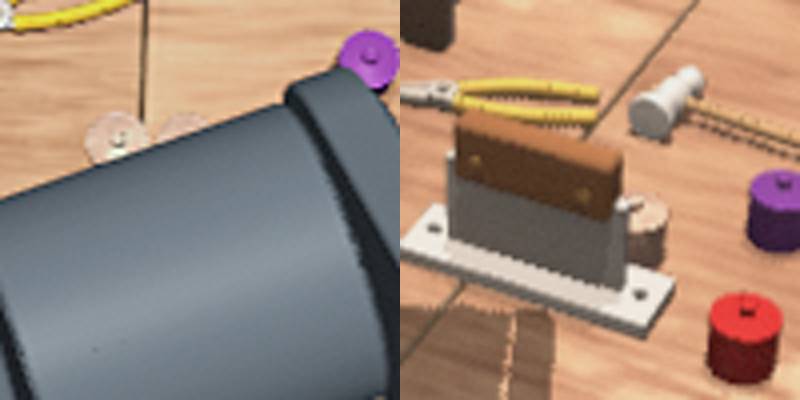

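Emit:
{"name": "step_arm", "arguments": {"targets": "25 -5 -5 0;50 -10 -10 0;75 -15 -15 0;100 -20 -20 0;130 -25 -20 0;160 -30 -20 0;190 -30 -20 0;220 -30 -20 0;250 -30 -20 0;270 -30 -20 0;270 -30 -20 0"}}

```text
t: 11.9
tcp_pos: [0.3926, 0.5566, 0.2113]
tool_rot: [0.706, 0.708, 0.001, -0.0]
force: [-0.0, -0.9, 0.4]
finger_gap: 0.603
gripper_force: 0.0
```

```bash
python3 - <<'E'
from h import *
np.set_printoptions(precision=4,suppress=True)
s=manip.sense(); print(s["t"],s["tcp_pos"],s["force"])
im2=manip.snapshot("top")
cv2.imwrite("pics/s6.png",cv2.resize(im2[130:220,280:380,::-1],(800,720)[0:1]+(720,),interpolation=2)[:600])
for q in("straightedge","pot_left","pot_mid","pot_right"):
    for r in manip.mark_of("top",q): print(q,round(r["p"],2),np.round(r["position"],1),w("top",r["position"]))
E
```

```text
11.9 [0.3926 0.5566 0.2113] [-0.0125 -0.9042  0.4021]
straightedge 0.94 [319.4 183.7] [0.5546 0.2918 0.    ]
pot_left 0.64 [305.6 165.8] [0.5955 0.3244 0.    ]
pot_mid 0.64 [270.5 229.6] [0.4478 0.3964 0.    ]
pot_mid 0.55 [322.6 167.7] [0.5921 0.2856 0.    ]
pot_mid 0.5 [367.9 148. ] [0.6418 0.183  0.    ]
pot_mid 0.46 [375.8 195.7] [0.5306 0.1647 0.    ]
pot_right 0.64 [337.1 167.1] [0.5945 0.2527 0.    ]
```

View pics/s6.png

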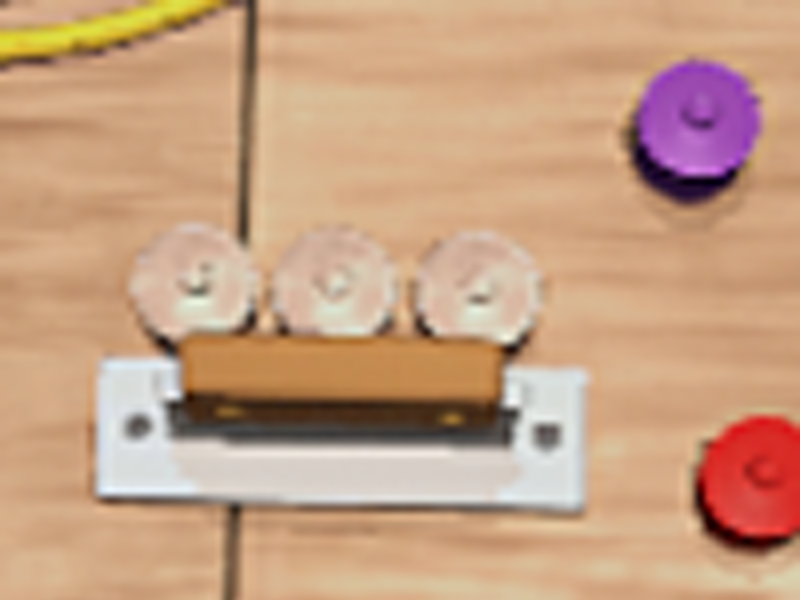

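The picture shows all three pots upright in one line against the foot, with knobs at crop (198,275), (338,280) and (480,288). The left pot has moved about 21 px, or roughly 5 cm.

```bash
python3 -c "
from h import *
print(w('top',(304.3,163.9),.037)); print(manip.sign_off())"
```

```text
[0.58935892 0.32552892 0.037     ]
the job is handed in; nothing more can be done
None
```

The three pots stand upright in one line against the straightedge, the farthest pushed on by about 5 cm (4.7 cm measured), the straightedge is left standing against them, and the job is handed in.

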